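Unstack the spacers and put the gauging kit away

ROBOT

A 6-joint arm with a two-finger parallel gripper is mounted at the origin on a cart in front of the work surface, level with it; the furniture and walls round the work are solid. World frame = base frame: x ahead of the robot, y to its left, z up, the work surface at z = 0. Lengths are in mm, angles in rad, forces in N, time in s.
With the tool pointing down it reaches from about 275 to 750 mm from the base axis. Payload 10.2 kg.
Tool frame: the origin (TCP) lies on the front face of the gripper's body, between the roots of the fingers; the fingertips stand 64 mm ahead of it and the grasp point (between the pads) lies 45 mm ahead of it (manip.tip_reach is the distance from the TCP to the fingertips, in mm); z points along the fingers, y is the line along which they close (so a half turn about z gives the same grasp; the last joint's range is limited). The gripper opens to 88 mm and grips with 3 to 60 N. Pads are 18 mm wide; open, the fingers measure 123 mm over their backs; the gripper's body (75 mm by 187 mm) begins 45 mm behind the grasp point.
Start: joints at [0.974, 0.313, 1.498, -0, 1.331, -0.223], TCP at [191.72, 488.749, 302.72] pointing down, gripper open.
Joint ranges: [-2.94, 2.94], [-0.97, 2.17], [0.19, 2.56], [-1.23, 4.37], [0.02, 3.11], [-2.88, 2.88]. Speed limits (rad/s): [2.39, 2.39, 3.01, 3.14, 3.14, 3.14].

INTERFACE

Orientations are given as a unit quaternion [x, y, z, w].
In Python, from plant import monitor, optics, manip gives the robot as it stands.
- The arm moves only by the tool move_arm, never from a script. Its argument "steps" is one flat list of numbers, 7 for each row, row after row: the shift along the tool's x, y, z in mm, then the turn, a rotation vector about the tool's x, y, z in rad, then the closure in counts, from 0 (fully open) to 255 (shut). A call has 1 to 12 rows; each row is the pose to reach, as a shift and turn from the pose commanded when the call began, along the tool's axes at that moment; what a row does not reach only later rows make up. A row lasts 1/8 s, in which the tool goes at most 62.5 mm and 10.7 degrees, less where a joint would pass 70% of its speed; a pose out of reach is approached as far as the arm can. A call with a gripper value outside its range is refused whole. The fingers move at their own pace and stop on an object; "force" is the grip in N (left out, the last holds). Time passes only in rows, so rows that repeat a pose let the fingers close. It gives the time, the measured TCP pose, the force, the opening and the grip force at its end, in the units of the state.
- monitor.read_state(): the state, without advancing time (a new reading comes with each control period).
- optics.read_camera(name): name is "side" or "top" or "wrist"; returns a dict with "color" (384x512x3 uint8, red, green, blue), "depth" (384x512 float32, mm along the optical axis (not along the pixel's ray), 0 where there is no reading), "K" (3x3 intrinsics, pixels), "rvec" (rotation vector, rad) and "tvec" (3), from world to camera coordinates, as OpenCV has them. Camera axes: x right, y down, z forward; pixel columns grow to the right and rows downward; lengths in mm; the calibration is good to about 2 mm. A picture is of the moment at which its call begins.
- manip.sign_off(): hands the job in; it is judged then, once.
The state is a dict: "time_s": time; "qpos": joint angles; "qvel": joint speeds; "joint_torque": joint torques, N m; "tcp_pos": TCP position; "tcp_rot": TCP orientation; "ft_force": force on the tool from outside, world axes, zero at the start; "moment": the same for the moment, N m; "grip_width": opening from 0.0 (shut) to 1.0 (fully open); "gripper_force": force on a finger pad.
Only numpy, scipy, OpenCV 4.12 (cv2) and the standard library are available. Lean on these libraries where they do the work, as an engineer would, in place of code of your own. Each camera call takes 0.05 s, during which the arm holds its last target. There are 200 camera calls.

TASK

Put the gauging kit away: take the stack of three turned parts apart and set each one upright, as it stands now, in the wooden block whose round recess is made for its size (narrowest part in the narrowest recess, widest in the widest), and lay the plug gauge, which has been left across one of the blocks, flat in the long wooden trough. Everything must rest fully down in its own recess and be let go.

Things in the scene. Friction and masses are not known exactly. Their poses are not given: they have to be found in the camera images.
- bush_narrow: Brass-coloured plain bush, 26 mm in diameter and 34 mm high, standing upright on top of the stack. Origin at the centre of its underside, z up along its axis. About 0.11 kg. Belongs in nest_small.
- bush_wide: Low grey steel bush (a thick ring), 46 mm in diameter and 18 mm high, in the middle of the stack: on the collar, under the narrow bush. Origin at the centre of its underside, z up. About 0.13 kg. Belongs in nest_mid.
- collar: Grey steel spacer collar, 58 mm in diameter, bore 30 mm, 24 mm high, lying flat on the bench as the bottom of the stack. Origin at the centre of its underside, z up. About 0.3 kg. Belongs in nest_large.
- plug_gauge: Grey steel double-ended plug gauge, 99 mm long, 19 mm wide and high, lying on top of nest_mid across its recess at the start. Origin at the centre of its underside, x along its length (either end may point either way), z up. About 0.14 kg. It rests flat and does not roll. Belongs in the trough.
- plug_gauge_center (a point): The middle of the plug gauge, on its long axis, 9.5 mm above its origin as it lies at the start.
- nest_small: Fixed square beech block, 92 x 92 mm and 12 mm high, with one round recess in its middle, 40 mm across and 6 mm deep (the smallest; for the narrow bush). Origin at the centre of its underside; the recess floor is 6 mm and the rim 12 mm above it. z is up; its yaw varies.
- nest_mid: Fixed square beech block, 92 x 92 mm and 12 mm high, with one round recess in its middle, 60 mm across and 6 mm deep (the middle one; for the wide bush; the plug gauge lies over it at the start). Origin at the centre of its underside; the recess floor is 6 mm and the rim 12 mm above it. z is up; its yaw varies.
- nest_large: Fixed square beech block, 92 x 92 mm and 12 mm high, with one round recess in its middle, 72 mm across and 6 mm deep (the largest; for the collar). Origin at the centre of its underside; the recess floor is 6 mm and the rim 12 mm above it. z is up; its yaw varies.
- trough: Fixed long beech trough, 132 x 50 mm outside and 12 mm high, with a rectangular recess 118 x 36 mm and 6 mm deep. Origin at the centre of its underside, x along its length; the recess floor is 6 mm and the rim 12 mm above it. For the plug gauge.
Things that resemble listed ones, but are neither listed nor needed, are in the scene too. Leave any red look-alike of the bush_wide alone. Leave any orange look-alike of the collar alone.

How it is judged (in metres and radians):
At the end, for the whole second after the job is handed in: Narrow bush in nest_small, wide bush in nest_mid, collar in nest_large: upright within 0.1 rad, centred within 10 mm, within 3 mm of the recess floor. Plug gauge in the trough: within 3 mm of its floor, 13 mm along, 12 mm across, 0.25 rad. All at rest and released (horizontal distance between bush_narrow and nest_small below 0.01 m and z of bush_narrow in the frame of nest_small between 0.003 and 0.009 m and angle between each of bush_narrow, bush_wide, collar's own z axis and vertical below 0.1 rad and linear speed of each of bush_narrow, bush_wide, collar, plug_gauge below 0.02 m/s and horizontal distance between bush_wide and nest_mid below 0.01 m and z of bush_wide in the frame of nest_mid between 0.003 and 0.009 m and horizontal distance between collar and nest_large below 0.01 m and z of collar in the frame of nest_large between 0.003 and 0.009 m and x of plug_gauge_center in the frame of trough between -0.013 and 0.013 m and y of plug_gauge_center in the frame of trough between -0.012 and 0.012 m and z of plug_gauge_center in the frame of trough below 0.0185 m and angle between the x axis of plug_gauge and the x axis of trough, either way round below 0.25 rad); the robot touches nothing.
It also fails if it takes over 112 s, if anything falls off the work surface, if the arm or the gripper's body presses on something with over 40 N, if the wrist force passes 120 N, or if a joint passes its speed limit or range.

## Working session

There is one attempt and no reset: what is moved stays moved. The work goes in short steps, Python scripts to look and compute and a tool call to move; the robot and the scene stay as the last step left them, time stands still between calls to the robot, and variables do not carry over. Pictures are saved under pics/ and viewed, at most 14 in all, crops included, and the job is handed in when it is done.

Besides the shell and the picture viewer there is one more tool, called after "Emit:" by a JSON object that holds its "op" and its "data", one argument or row to a line. move_arm: Moves the arm, as the interface text tells. Its arguments: {"type":"object","properties":{"steps":{"type":"array"},"force":{"type":"number"}},"required":["steps"]}

```bash
ls; mkdir -p pics; cat > h.py <<'E'
import numpy as np, cv2
from plant import monitor, optics, manip
def cam(n):
    c=optics.read_camera(n); R=cv2.Rodrigues(np.array(c["rvec"],float))[0]; t=np.array(c["tvec"],float).ravel()
    K=np.array(c["K"],float); d=c["depth"].astype(float)
    v,u=np.mgrid[:d.shape[0],:d.shape[1]]
    P=np.stack([(u-K[0,2])/K[0,0]*d,(v-K[1,2])/K[1,1]*d,d],-1)
    W=(P-t)@R; W[d<=0]=np.nan
    return c["color"],d,W
def save(n,col): cv2.imwrite(f"pics/{n}.png",cv2.cvtColor(col,cv2.COLOR_RGB2BGR))
E
python3 - <<'E'
from h import *
a,_,W=cam("top"); b,_,W2=cam("side")
np.savez("t0.npz",a=a,W=W,b=b,W2=W2)
save("top0",a); save("side0",b); print(monitor.read_state())
E
```

```text
pics
{'time_s': 0.1, 'qpos': array([ 9.73605801e-01,  3.13353816e-01,  1.49832760e+00, -2.21010574e-05,
        1.33100537e+00, -2.23425513e-01]), 'qvel': array([ 0.00137954, -0.00041088, -0.00215854, -0.00091555, -0.00084172,
        0.00097319]), 'joint_torque': array([ 3.06429283e-03, -4.02808392e+01, -2.52642953e+01,  6.95427926e-02,
        3.42403224e-02, -6.38616848e-05]), 'tcp_pos': array([191.63396387, 488.620419  , 302.25146477]), 'tcp_rot': array([ 1.85793978e-01,  9.82588570e-01, -5.05940358e-04, -2.08378372e-04]), 'ft_force': array([ 0.72019948,  0.32141982, -0.51974366]), 'moment': array([-0.00921965, -0.05495807, -0.00069185]), 'gripper_force': 0.0, 'grip_width': 0.9993222542313017}
```

View pics/top0.png

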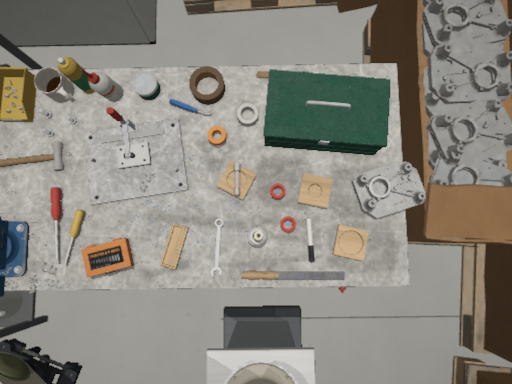

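View pics/side0.png

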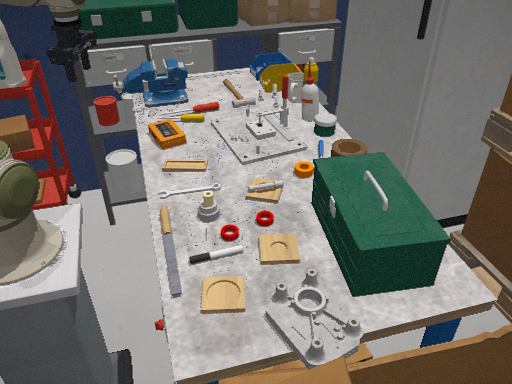

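The top view shows the trough at (175,247), nest_mid with the gauge across it at (237,180), nest_small at (315,190), nest_large at (350,242) and the stack at (258,237). There are red rings at (278,191) and (288,225), and an orange one at (217,135). The side view agrees.

```bash
python3 - <<'E'
from h import *
z=np.load("t0.npz");W=z["W"];a=z["a"]
for n,(u,v) in dict(trough=(175,247),mid=(237,180),small=(315,190),large=(350,242),stack=(258,237),table=(200,215),knife=(309,235),red1=(278,191),red2=(288,225),wr=(218,245)).items():
    p=W[v-22:v+23,u-22:u+23].reshape(-1,3); c=a[v-22:v+23,u-22:u+23].reshape(-1,3).astype(int)
    print(n,W[v,u].round(1), end=' ')
    wood=(c[:,0]-c[:,2]>50)&(c[:,0]>140)&(c[:,1]-c[:,2]>20)&(p[:,2]>4)&(p[:,2]<22)
    if n in("trough","mid","small","large"):
        q=p[wood][:,:2].astype(np.float32); r=cv2.minAreaRect(q); print(wood.sum(),q.mean(0).round(1),r, p[wood][:,2].mean().round(1))
    elif n=="stack":
        for lo,hi in((10,30),(36,50),(65,95)):
            s=(p[:,2]>lo)&(p[:,2]<hi); print(lo,s.sum(),p[s].mean(0).round(1), end=' ')
        print()
    else: print(np.nanmax(p[:,2]).round(1))
p=W[158:203,215:260].reshape(-1,3); s=p[:,2]>19; q=p[s][:,:2].astype(np.float32);print("gauge",s.sum(),p[s].mean(0),cv2.minAreaRect(q))
E
```

```text
trough [452.5 253.4   4.7] 572 [455.2 256.5] ((456.1219177246094, 256.15673828125), (47.388092041015625, 129.19732666015625), 73.03024291992188) 8.7
mid [nan nan nan] 620 [654.6  64.9] ((655.3975830078125, 65.12612915039062), (89.43734741210938, 90.37425994873047), 61.835105895996094) 10.9
small [ 619.9 -176.4    7.4] 832 [ 618.3 -174.8] ((618.5906982421875, -174.79830932617188), (90.76737976074219, 90.50521087646484), 77.78547668457031) 12.0
large [ 459.9 -277.5    4.7] 851 [ 458.9 -277.7] ((459.28729248046875, -276.9289245605469), (91.1235580444336, 90.27737426757812), 76.98230743408203) 10.5
stack [ 4.779e+02 -2.000e-01  7.530e+01] 10 104 [483.3   5.   23.9] 36 102 [481.    5.4  42.4] 65 52 [4.835e+02 1.000e-01 7.610e+01] 
table [549.1 178.7  -1.6] 17.6
knife [ 482.5 -152.7   19. ] 27.1
red1 [620.  -63.1  -3.4] 25.7
red2 [514.1 -91.3   1.8] 27.1
wr [456.6 122.4   6.8] 15.6
gauge 169 [659.55854419  64.71048212  28.00979707] ((658.5687255859375, 77.49852752685547), (41.2110710144043, 98.28691864013672), 87.6654052734375)
```

```bash
cat >> h.py <<'E'
from scipy.spatial.transform import Rotation as Ro
def rel(x,y,ztip,ang=None,st=None):
    """tool-frame shift+turn to put fingertips at x,y,ztip with closing line at world angle ang (rad, mod pi)"""
    s=st or monitor.read_state(); R=Ro.from_quat(s["tcp_rot"]); M=R.as_matrix()
    d=R.inv().apply(np.array([x,y,ztip+manip.tip_reach])-s["tcp_pos"])
    cur=np.arctan2(M[1,1],M[0,1]); r=0 if ang is None else -((ang-cur+np.pi/2)%np.pi-np.pi/2)
    # straighten the tool too: full rotation vector to exact down pose
    yaw=cur-r; Y=np.array([np.cos(yaw),np.sin(yaw),0]);Z=np.array([0,0,-1.]);T=np.stack([np.cross(Y,Z),Y,Z],1)
    rv=(R.inv()*Ro.from_matrix(T)).as_rotvec()
    print("shift",d.round(1),"turn",rv.round(3),"q6",s["qpos"][5].round(2),"yaw now",cur.round(3),"t",s["time_s"].round(2))
E
python3 - <<'E'
from h import *
rel(615,65,230,np.pi/2)
z=np.load("t0.npz");W=z["W"]
p=W[158:203,215:260].reshape(-1,3); s=(p[:,2]>19); q=p[s]
print(q[np.argsort(q[:,1])][:8].round(0),q[np.argsort(q[:,1])][-8:].round(0))
s=(p[:,2]>24)&(np.abs(p[:,1]-62)<25);q=p[s][:,:2];m=q.mean(0);w,v=np.linalg.eigh(np.cov((q-m).T));print(len(q),m,v[:,1],np.ptp((q-m)@v,axis=0))
E
```

```text
Traceback (most recent call last):
  File "h.py", line 20, in rel
    print("shift",d.round(1),"turn",rv.round(3),"q6",s["qpos"][5].round(2),"yaw now",cur.round(3),"t",s["time_s"].round(2))
                                                                                                      ^^^^^^^^^^^^^^^^^
AttributeError: 'float' object has no attribute 'round'
```

```bash
sed -i 's/s\["time_s"\].round(2)/s["time_s"]/' h.py
python3 - <<'E'
from h import *
rel(615,65,230,np.pi/2)
z=np.load("t0.npz");W=z["W"]
p=W[158:203,215:260].reshape(-1,3)
s=(p[:,2]>24)&(np.abs(p[:,1]-62)<25);q=p[s][:,:2];m=q.mean(0);w,v=np.linalg.eigh(np.cov((q-m).T));print(len(q),m,v[:,1],np.ptp((q-m)@v,axis=0))
E
```

```text
shift [-548.8 -239.8    8.4] turn [-0.001 -0.    -0.374] q6 -0.22 yaw now 1.197 t 0.1
151 [658.62859739  64.70995103] [-0.99990508  0.01377787] [15.19470953 98.34891085]
```

Emit:
{"op": "move_arm", "data": {
  "steps": [-549,-240,8,0,0,-0.374,0,-549,-240,8,0,0,-0.374,0,-549,-240,8,0,0,-0.374,0,-549,-240,8,0,0,-0.374,0,-549,-240,8,0,0,-0.374,0,-549,-240,8,0,0,-0.374,0,-549,-240,8,0,0,-0.374,0,-549,-240,8,0,0,-0.374,0,-549,-240,8,0,0,-0.374,0,-549,-240,8,0,0,-0.374,0,-549,-240,8,0,0,-0.374,0,-549,-240,8,0,0,-0.374,0]
}}

```text
time_s: 1.6
tcp_pos: [614.8, 65.3, 294.4]
tcp_rot: [-0.0, 1.0, 0.0, -0.0]
ft_force: [-0.6, 0.1, 0.1]
grip_width: 1.004
gripper_force: 0.0
```

```bash
python3 - <<'E'
from h import *
a,_,W=cam("wrist"); save("w0",a); np.savez("w0.npz",a=a,W=W)
for z0,z1 in((22,45),(8,16)):
    s=(W[...,2]>z0)&(W[...,2]<z1)&(np.abs(W[...,0]-658)<75)&(np.abs(W[...,1]-65)<75)
    q=W[s][:,:2].astype(np.float32);print(s.sum(),W[s].mean(0),cv2.minAreaRect(q))
rel(658.6,64.7,21,np.pi/2)
E
```

```text
1105 [656.74725593  63.31887538  26.96396108] ((657.4932861328125, 63.706939697265625), (17.81056022644043, 99.68760681152344), 89.47927856445312)
3427 [652.41937999  65.07620415  10.8944604 ] ((655.7451171875, 64.81828308105469), (92.48875427246094, 92.48817443847656), 61.43754196166992)
shift [-44.1  -1.2 209.7] turn [ 0.    -0.     0.001] q6 -1.65 yaw now 1.572 t 1.65
```

View pics/w0.png

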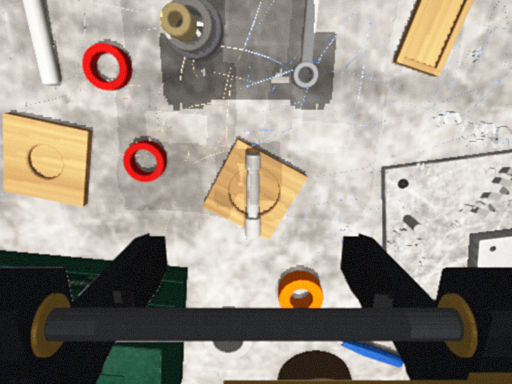

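Gauge at (253,195) lies across nest_mid along x. Checking the toolbox clearance before descending.

```bash
python3 - <<'E'
from h import *
W=np.load("t0.npz")["W"]; 
s=(W[...,2]>60)&(W[...,0]>560)&(np.abs(W[...,1])<450);q=W[s];print(q.min(0),q.max(0))
for y in range(-400,40,50):
    t=q[np.abs(q[:,1]-y)<15]; print(y,len(t), t[:,0].min().round() if len(t) else '', t[:,2].max().round() if len(t) else '')
W=np.load("w0.npz")["W"]
# finer trough / stack if seen
E
```

```text
[ 563.01099203 -378.93916993   60.01115436] [971.24644363 449.9570234  204.41799312]
-400 0  
-350 760 563.0 151.0
-300 796 637.0 152.0
-250 777 735.0 176.0
-200 775 737.0 180.0
-150 791 745.0 177.0
-100 790 750.0 152.0
-50 784 755.0 151.0
0 0
```

Emit:
{"op": "move_arm", "data": {
  "steps": [-43,0,60,0,0,0,0,-43,0,120,0,0,0,0,-43,0,165,0,0,0,0,-43,0,195,0,0,0,0,-43,0,209,0,0,0,0,-43,0,209,0,0,0,0,-43,0,209,0,0,0,255,-43,0,209,0,0,0,255,-43,0,209,0,0,0,255,-43,0,209,0,0,0,255,-43,0,209,0,0,0,255,-43,0,209,0,0,0,255],
  "force": 25
}}

```text
time_s: 3.15
tcp_pos: [658.2, 64.8, 85.7]
tcp_rot: [-0.0, 1.0, -0.0, -0.0]
ft_force: [0.3, -0.2, -0.0]
grip_width: 0.343
gripper_force: 0.0
```

Emit:
{"op": "move_arm", "data": {
  "steps": [0,0,0,0,0,0,255,0,0,0,0,0,0,255,0,0,0,0,0,0,255,0,0,0,0,0,0,255,0,0,0,0,0,0,255,0,0,0,0,0,0,255]
}}

```text
time_s: 3.9
tcp_pos: [658.2, 64.8, 85.7]
tcp_rot: [-0.0, 1.0, -0.0, 0.0]
ft_force: [-0.5, -0.5, -0.3]
grip_width: 0.211
gripper_force: 25.0
```

Emit:
{"op": "move_arm", "data": {
  "steps": [0,0,-30,0,0,0,255,0,0,-80,0,0,0,255,0,0,-130,0,0,0,255,60,60,-160,0,0,0,255,100,110,-180,0,0,0,255,150,150,-180,0,0,0,255,190,190,-180,0,0,0,255,200,190,-180,0,0,0,255,200,190,-180,0,0,0,255]
}}

```text
time_s: 5.03
tcp_pos: [456.6, 256.0, 266.1]
tcp_rot: [-0.002, 1.0, 0.0, -0.0]
ft_force: [0.7, -0.3, -0.5]
grip_width: 0.213
gripper_force: 25.0
```

```bash
cat >> h.py <<'E'
def rect(W,x,y,r=75,z0=8,z1=17):
    s=(W[...,2]>z0)&(W[...,2]<z1)&(np.hypot(W[...,0]-x,W[...,1]-y)<r)
    q=W[s][:,:2].astype(np.float32);print("rect",s.sum(),W[s].mean(0).round(1),cv2.minAreaRect(q))
def topc(W,x,y,r,z0,z1):
    s=(W[...,2]>z0)&(W[...,2]<z1)&(np.hypot(W[...,0]-x,W[...,1]-y)<r)
    q=W[s][:,:2].astype(np.float32);print("circ",s.sum(),W[s].mean(0).round(1),cv2.minEnclosingCircle(q))
E
python3 - <<'E'
from h import *
a,_,W=cam("wrist"); save("w1",a)
rect(W,456,256); rect(W,656,65,65)
rel(456,256.3,15,np.radians(73))
E
```

```text
rect 1629 [438.5 256.5  10.8] ((455.7298278808594, 256.1781005859375), (50.021751403808594, 131.78782653808594), 73.14404296875)
rect 414 [614.2  43.   10.9] ((616.8037719726562, 38.798851013183594), (17.28643035888672, 53.347373962402344), 49.99309539794922)
shift [  1.8   1.1 186.9] turn [0.    0.    0.298] q6 -1.29 yaw now 1.572 t 5.075
```

View pics/w1.png

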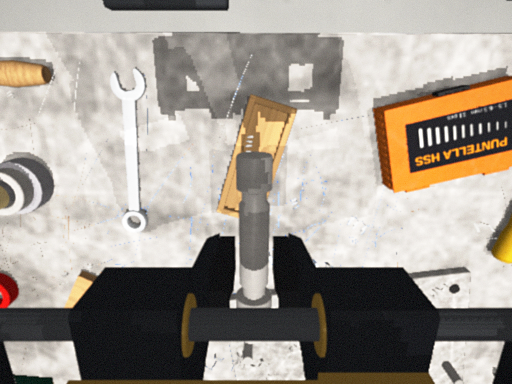

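Trough is at (262,155) and the gauge is held in line; the depth fit gives the trough's exact 132x50 size.

Emit:
{"op": "move_arm", "data": {
  "steps": [2,1,40,0,0,0.15,255,2,1,90,0,0,0.3,255,2,1,130,0,0,0.3,255,2,1,160,0,0,0.3,255,2,1,175,0,0,0.3,255,2,1,182,0,0,0.3,255,2,1,185.5,0,0,0.3,255,2,1,185.5,0,0,0.3,255,2,1,186,0,0,0.3,140,2,1,186,0,0,0.3,140,2,1,186,0,0,0.3,140,2,1,186,0,0,0.3,140]
}}

```text
time_s: 6.58
tcp_pos: [456.2, 255.9, 79.8]
tcp_rot: [0.149, 0.989, 0.0, 0.0]
ft_force: [0.2, -0.2, 0.3]
grip_width: 0.45
gripper_force: 0.0
```

Emit:
{"op": "move_arm", "data": {
  "steps": [0,0,-30,0,0,0,100,0,0,-80,0,0,0,0,0,0,-130,0,0,0,0,0,0,-180,0,0,0,0,0,0,-190,0,0,0,0,0,0,-190,0,0,0,0]
}}

```text
time_s: 7.32
tcp_pos: [456.0, 255.8, 269.4]
tcp_rot: [0.149, 0.989, -0.0, -0.0]
ft_force: [-0.4, -0.5, 0.3]
grip_width: 0.999
gripper_force: 0.0
```

```bash
python3 - <<'E'
from h import *
a,_,W=cam("wrist"); save("w2",a)
rect(W,456,256);rect(W,456,256,75,19,40)
for n in("top",):
    a,_,W=cam(n); rect(W,456,256,75,17,40)
topc(W,482,2,50,65,90);topc(W,482,2,50,15,32)
rel(482,0,180,np.pi/2)
E
```

```text
rect 2164 [451.5 257.1  11.1] ((455.97796630859375, 256.0395202636719), (50.011932373046875, 131.5247344970703), 73.18875885009766)
rect 1141 [455.7 255.2  21.6] ((456.0674743652344, 255.06333923339844), (16.323511123657227, 98.83365631103516), 72.39318084716797)
rect 60 [488.2 246.5  23.1] ((469.011474609375, 261.40966796875), (30.171688079833984, 106.32957458496094), 67.05603790283203)
circ 52 [4.835e+02 1.000e-01 7.580e+01] ((483.580810546875, 0.2566269338130951), 12.560871124267578)
circ 100 [481.8   8.6  24.3] ((482.38177490234375, 5.629467964172363), 28.54438018798828)
shift [-100.7 -236.5   24.3] turn [-0.001 -0.003 -0.3  ] q6 -0.98 yaw now 1.271 t 7.425
```

View pics/w2.png

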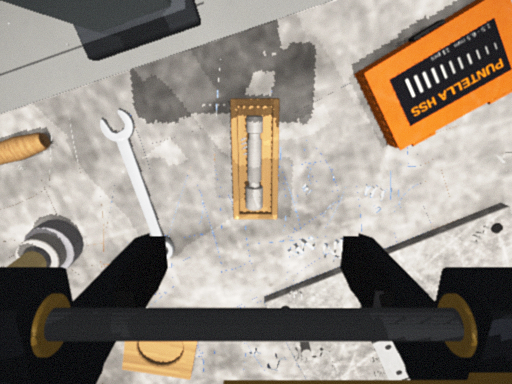

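Gauge rests centred in the trough at (254,165). On to the stack.

Emit:
{"op": "move_arm", "data": {
  "steps": [-70,-236,24,0,0,-0.3,0,-70,-236,24,0,0,-0.3,0,-70,-236,24,0,0,-0.3,0,-70,-236,24,0,0,-0.3,0,-70,-236,24,0,0,-0.3,0,-70,-236,24,0,0,-0.3,0]
}}

```text
time_s: 8.18
tcp_pos: [453.1, 10.0, 244.9]
tcp_rot: [0.0, 1.0, 0.0, -0.001]
ft_force: [0.2, 0.1, 0.1]
grip_width: 0.997
gripper_force: 0.0
```

```bash
python3 - <<'E'
from h import *
a,_,W=cam("wrist"); save("w3",a)
topc(W,482,2,50,68,90);topc(W,482,2,50,37,47);topc(W,482,2,50,19,30)
rect(W,618,-175,68);rect(W,656,65,68);rect(W,459,-277,68)
rel(483.5,0,54,np.pi/2)
E
```

```text
circ 647 [481.5  -0.8  74.2] ((482.5823669433594, -0.7765846848487854), 13.316971778869629)
circ 829 [473.7   4.2  40.9] ((480.8251647949219, 2.5904221534729004), 23.189422607421875)
circ 707 [467.4   7.7  23.1] ((480.7584228515625, 3.711763858795166), 28.85523223876953)
rect 600 [ 590.9 -182.4   10.8] ((618.8258056640625, -173.44863891601562), (123.23690795898438, 40.93630599975586), 15.22372817993164)
rect 1871 [664.2  60.   10.7] ((655.7153930664062, 64.67083740234375), (93.10901641845703, 93.92728424072266), 61.8240852355957)
rect 1277 [ 466.3 -238.6   10.8] ((467.9063720703125, -240.34808349609375), (16.086212158203125, 92.90369415283203), 76.55659484863281)
shift [-30.5 -10.7 127.1] turn [ 0.001 -0.001  0.001] q6 -1.81 yaw now 1.572 t 8.225
```

View pics/w3.png

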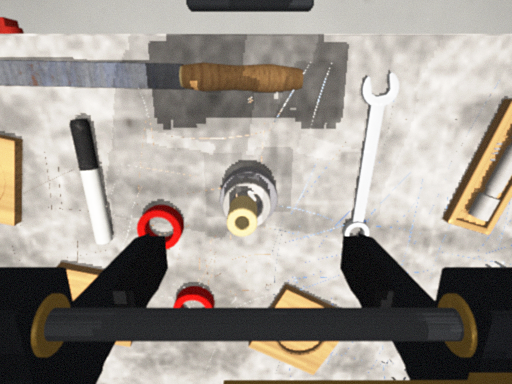

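Narrow bush at (241,222), on the wide ring and collar; fitted radii match the stated sizes (13.3, 23.2, 28.9).

Emit:
{"op": "move_arm", "data": {
  "steps": [-29.5,-10.8,40,0,0,0,60,-29.5,-10.8,80,0,0,0,110,-29.5,-10.8,110,0,0,0,120,-29.5,-10.8,124,0,0,0,120,-29.5,-10.8,125,0,0,0,120,-29.5,-10.8,125,0,0,0,255,-29.5,-10.8,125,0,0,0,255,-29.5,-10.8,125,0,0,0,255,-29.5,-10.8,125,0,0,0,255,-29.5,-10.8,125,0,0,0,255,-29.5,-10.8,125,0,0,0,255,-29.5,-10.8,125,0,0,0,255],
  "force": 20
}}

```text
time_s: 9.72
tcp_pos: [483.2, -1.1, 121.5]
tcp_rot: [-0.0, 1.0, -0.0, 0.001]
ft_force: [-1.2, 1.4, 5.8]
grip_width: 0.288
gripper_force: 20.0
```

Emit:
{"op": "move_arm", "data": {
  "steps": [0,0,-30,0,0,0,255,0,0,-80,0,0,0,255,0,0,-110,0,0,0,255,-40,-40,-110,0,0,0,255,-75,-80,-110,0,0,0,255,-105,-120,-110,0,0,0,255,-105,-160,-110,0,0,0,255,-105,-174,-110,0,0,0,255,-105,-174,-110,0,0,0,255,-105,-174,-110,0,0,0,255]
}}

```text
time_s: 10.98
tcp_pos: [587.8, -173.8, 230.9]
tcp_rot: [-0.001, 1.0, 0.0, -0.0]
ft_force: [0.3, 0.2, -1.8]
grip_width: 0.288
gripper_force: 20.0
```

```bash
python3 - <<'E'
from h import *
print(monitor.read_state()["ft_force"])
a,_,W=cam("wrist"); save("w4",a)
rect(W,618,-175,68)
b,_,W2=cam("side"); save("s4",b[130:330,150:350].repeat(3,0).repeat(3,1))
rel(618.5,-174.7,20,np.pi/2)
E
```

```text
[ 0.30558244  0.15416949 -1.81577994]
rect 5675 [ 607.3 -176.1   10.9] ((618.91650390625, -175.1670684814453), (92.18268585205078, 92.24897003173828), 77.46587371826172)
shift [-30.6  -0.9 147. ] turn [0.    0.    0.002] q6 -2.05 yaw now 1.572 t 11.075
```

View pics/s4.png

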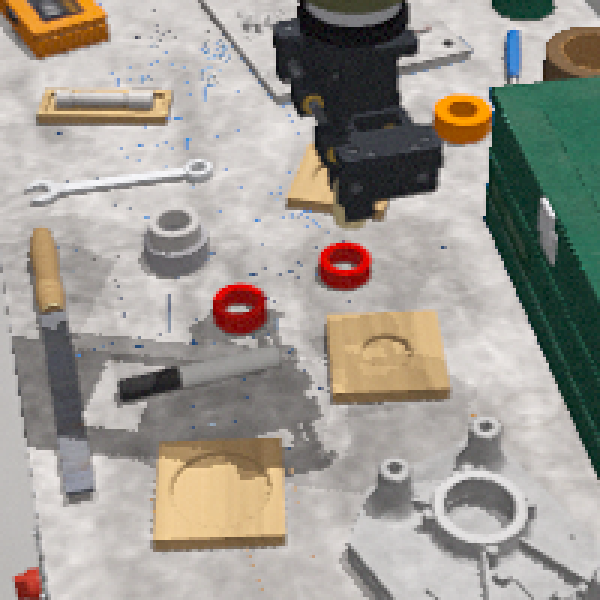

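View pics/w4.png

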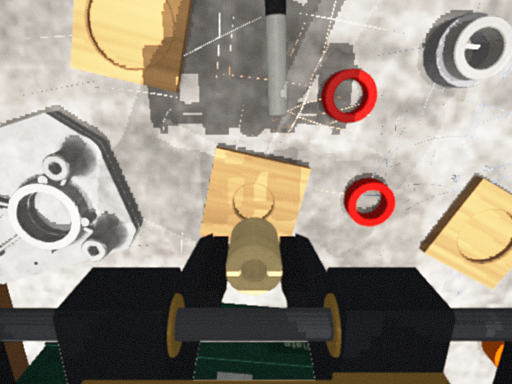

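Bush hangs between the fingers (255,255), recess of nest_small at (253,200). Checking casting height near the gripper body and the bush's tilt.

```bash
python3 - <<'E'
from h import *
W=np.load("t0.npz")["W"]
s=(W[...,0]>560)&(W[...,0]<690)&(W[...,1]<-225)&(W[...,1]>-300); print("casting max z",np.nanmax(W[s][:,2]))
a,_,W=cam("wrist")
s=(np.abs(W[...,1]+174)<12)&(np.abs(W[...,0]-588)<25)&(W[...,2]>130)&(W[...,2]<215)
q=W[s]; print(s.sum(),q.min(0),q.max(0))
for z in range(145,200,5):
    t=q[np.abs(q[:,2]-z)<2.5]
    if len(t)>5: print(z,len(t),t.min(0).round(1),t.max(0).round(1))
E
```

```text
casting max z 33.28594956738226
3515 [ 573.75020356 -185.9965088   150.43484012] [ 600.36933086 -162.00263064  211.21827457]
150 44 [ 574.5 -185.7  150.4] [ 582.3 -162.5  152.5]
155 154 [ 573.8 -186.   152.5] [ 583.5 -162.1  157.5]
160 182 [ 574.  -185.7  157.5] [ 594.2 -162.   162.5]
165 241 [ 574.1 -186.   162.5] [ 594.  -162.   167.5]
170 308 [ 573.8 -185.9  167.5] [ 594.1 -162.1  172.5]
175 378 [ 574.  -185.7  172.5] [ 594.2 -162.   177.4]
180 426 [ 574.  -186.   177.5] [ 597.1 -162.   182.5]
185 1776 [ 574.2 -186.   182.5] [ 600.4 -162.   186.1]
```

Emit:
{"op": "move_arm", "data": {
  "steps": [-32,-1.4,40,0,0,0,255,-32,-1.4,85,0,0,0,255,-32,-1.4,115,0,0,0,255,-32,-1.4,132,0,0,0,255,-32,-1.4,139,0,0,0,255,-32,-1.4,142,0,0,0,255,-32,-1.4,144,0,0,0,255,-32,-1.4,145,0,0,0,255,-32,-1.4,145,0,0,0,255]
}}

```text
time_s: 12.25
tcp_pos: [619.9, -176.5, 86.0]
tcp_rot: [-0.0, 1.0, -0.0, 0.0]
ft_force: [0.1, -0.0, -0.2]
grip_width: 0.283
gripper_force: 20.0
```

Emit:
{"op": "move_arm", "data": {
  "steps": [0,0,0.4,0,0,0,150,0,0,0.4,0,0,0,150,0,0,0.4,0,0,0,150,0,0,0.4,0,0,0,100,0,0,-10,0,0,0,60,0,0,-60,0,0,0,0,0,0,-110,0,0,0,0,40,20,-140,0,0,0,0,60,30,-140,0,0,0,0,60,30,-140,0,0,0,0]
}}

```text
time_s: 13.5
tcp_pos: [559.4, -146.1, 227.0]
tcp_rot: [-0.0, 1.0, -0.0, 0.001]
ft_force: [0.2, 0.2, -0.3]
grip_width: 1.001
gripper_force: 0.0
```

```bash
python3 - <<'E'
from h import *
a,_,W=cam("wrist"); save("w5",a)
rect(W,618,-175,68);topc(W,618.9,-175.2,30,36,48)
topc(W,481,3,40,37,47);topc(W,481,3,40,19,30)
rel(480.8,2.6,34,np.pi/2)
E
```

```text
rect 6537 [ 615.4 -174.9   11. ] ((619.2125244140625, -175.28463745117188), (92.22007751464844, 92.99872589111328), 77.36487579345703)
circ 476 [ 618.6 -177.1   38.7] ((619.1359252929688, -177.00851440429688), 13.192987442016602)
circ 1807 [480.3   1.6  40.5] ((480.9004821777344, 2.2174248695373535), 23.631223678588867)
circ 1315 [480.2  -6.5  23.6] ((480.99359130859375, 3.0235440731048584), 28.80528450012207)
shift [ 79.3 149.3 128.4] turn [-0.001  0.001  0.   ] q6 -2.03 yaw now 1.571 t 13.55
```

View pics/w5.png

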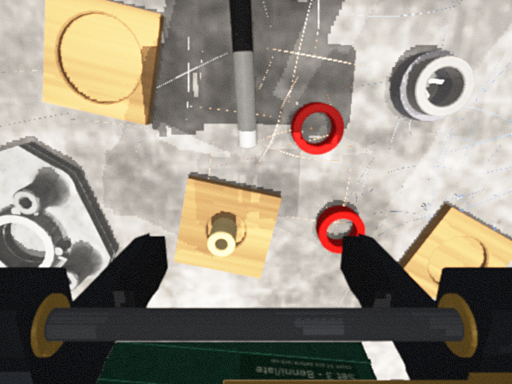

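Narrow bush stands in its recess at (222,235), 2 mm off centre. Now the wide bush.

Emit:
{"op": "move_arm", "data": {
  "steps": [30,50,0,0,0,0,0,60,100,0,0,0,0,0,78.5,148.4,0,0,0,0,0,78.5,148.4,30,0,0,0,40,78.5,148.4,80,0,0,0,60,78.5,148.4,115,0,0,0,60,78.5,148.4,127,0,0,0,60,78.5,148.4,129,0,0,0,60,78.5,148.4,129,0,0,0,60]
}}

```text
time_s: 14.68
tcp_pos: [482.1, 1.7, 97.7]
tcp_rot: [-0.0, 1.0, -0.0, 0.001]
ft_force: [0.1, 0.4, 0.4]
grip_width: 0.762
gripper_force: 0.0
```

Emit:
{"op": "move_arm", "data": {
  "steps": [0,0,0,0,0,0,255,0,0,0,0,0,0,255,0,0,0,0,0,0,255,0,0,0,0,0,0,255,0,0,0,0,0,0,255,0,0,0,0,0,0,255,0,0,0,0,0,0,255,0,0,0,0,0,0,255],
  "force": 25
}}

```text
time_s: 15.68
tcp_pos: [481.5, 2.0, 97.2]
tcp_rot: [-0.0, 1.0, 0.0, 0.0]
ft_force: [-0.3, 1.7, 6.7]
grip_width: 0.495
gripper_force: 25.1
```

Emit:
{"op": "move_arm", "data": {
  "steps": [0,0,-10,0,0,0,255,0,0,-30,0,0,0,255,0,0,-80,0,0,0,255,0,0,-120,0,0,0,255,-45,20,-130,0,0,0,255,-90,40,-130,0,0,0,255,-135,62,-130,0,0,0,255,-145,62,-130,0,0,0,255,-145,62,-130,0,0,0,255,-145,62,-130,0,0,0,255]
}}

```text
time_s: 16.92
tcp_pos: [625.5, 63.3, 227.0]
tcp_rot: [0.0, 1.0, -0.0, -0.0]
ft_force: [-0.7, -0.1, -0.9]
grip_width: 0.497
gripper_force: 24.9
```

```bash
python3 - <<'E'
from h import *
s=monitor.read_state();p=s["tcp_pos"];print(p,s["grip_width"],s["ft_force"])
a,_,W=cam("wrist"); save("w6",a)
rect(W,656,65,68)
V=W-p; m=(np.abs(V[...,1])<27)&(np.abs(V[...,0])<40)&(V[...,2]>-85)&(V[...,2]<-35); q=V[m]
for z in range(-82,-35,3):
    t=q[np.abs(q[:,2]-z)<1.5]
    if len(t)>5: print(z,len(t),t.min(0).round(1),t.max(0).round(1))
rel(655.8,64.7,15.2,np.pi/2)
E
```

```text
[625.51530981  63.33544737 226.99563488] 0.49711672499468923 [-0.69282976 -0.0596268  -0.90070478]
rect 4747 [646.9  65.4  10.9] ((655.836181640625, 64.70885467529297), (92.62452697753906, 92.9646224975586), 61.21044921875)
-73 208 [-24.  -21.7 -74.4] [ 14.6  20.1 -71.5]
-70 338 [-24.1 -23.1 -71.5] [ 14.9  20.8 -68.5]
-67 403 [-24.1 -21.5 -68.5] [ 14.9  26.9 -65.5]
-64 451 [-24.  -26.9 -65.5] [ 14.7  26.9 -62.5]
-61 482 [-24.  -26.9 -62.5] [ 14.9  26.8 -59.5]
-58 1948 [-24.1 -27.  -59.5] [ 22.2  27.  -56.5]
-55 2156 [-23.8 -26.8 -56.5] [ 21.1  27.  -53.5]
-52 142 [-10.1 -26.9 -53.5] [  8.8  26.8 -50.5]
-49 157 [-10.  -26.8 -50.5] [  9.2  26.9 -47.5]
-46 215 [-10.2 -27.  -47.5] [  8.7  26.8 -44.5]
-43 258 [-10.5 -26.9 -44.5] [  8.9  27.  -41.5]
-40 232 [-10.2 -26.9 -41.5] [  9.1  26.9 -38.5]
-37 187 [-10.2 -26.9 -38.5] [  9.1  26.9 -35.5]
shift [-30.3   1.4 147.9] turn [-0.    -0.    -0.001] q6 -1.66 yaw now 1.57 t 16.975
```

View pics/w6.png

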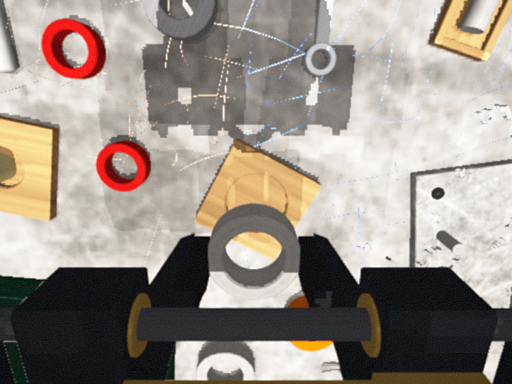

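Ring held level (255,250); the nest_mid recess is at (258,195).

Emit:
{"op": "move_arm", "data": {
  "steps": [-31,1.4,40,0,0,0,255,-31,1.4,85,0,0,0,255,-31,1.4,115,0,0,0,255,-31,1.4,132,0,0,0,255,-31,1.4,140,0,0,0,255,-31,1.4,144,0,0,0,255,-31,1.4,146.5,0,0,0,255,-31,1.4,146.5,0,0,0,255,-31,1.4,146.5,0,0,0,255]
}}

```text
time_s: 18.1
tcp_pos: [657.5, 65.3, 80.7]
tcp_rot: [-0.0, 1.0, -0.0, 0.0]
ft_force: [-0.2, 0.2, -1.2]
grip_width: 0.497
gripper_force: 24.9
```

Emit:
{"op": "move_arm", "data": {
  "steps": [0,0,0,0,0,0,80,0,0,0,0,0,0,80,0,0,0,0,0,0,60,0,0,0,0,0,0,40,0,0,-10,0,0,0,0,0,0,-50,0,0,0,0,0,0,-110,0,0,0,0,40,0,-146,0,0,0,0,50,0,-146,0,0,0,0,50,0,-146,0,0,0,0]
}}

```text
time_s: 19.35
tcp_pos: [607.0, 65.3, 225.7]
tcp_rot: [-0.0, 1.0, 0.0, -0.0]
ft_force: [-1.1, 0.6, -1.2]
grip_width: 1.0
gripper_force: 0.0
```

```bash
python3 - <<'E'
from h import *
a,_,W=cam("wrist"); save("w7",a)
rect(W,656,65,68);topc(W,655.8,64.7,32,19,40)
topc(W,481,3,40,15,30)
rel(481,3.3,10,np.pi/2)
E
```

```text
rect 5732 [652.7  64.8  11. ] ((655.6982421875, 64.83769226074219), (92.39075469970703, 92.74024963378906), 61.60364532470703)
circ 1037 [655.6  64.4  22.6] ((656.7286987304688, 64.7869873046875), 23.35284996032715)
circ 2816 [485.9   4.4  22.6] ((481.4613342285156, 4.103707313537598), 28.78744888305664)
shift [126.1 -61.9 151.3] turn [ 0.    -0.002  0.   ] q6 -1.66 yaw now 1.571 t 19.4
```

View pics/w7.png

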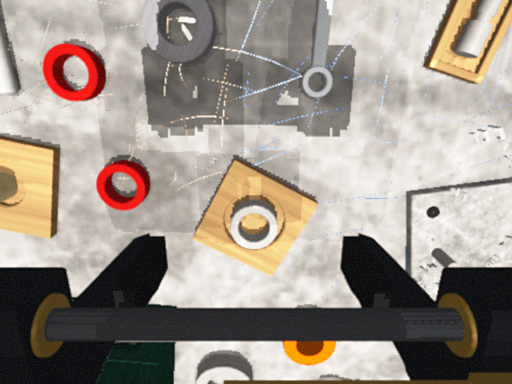

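Wide bush is seated within 1 mm at (254,222). Now the collar.

Emit:
{"op": "move_arm", "data": {
  "steps": [50,-25,0,0,0,0,0,100,-50,0,0,0,0,0,125.5,-61.5,0,0,0,0,0,125.5,-61.5,40,0,0,0,0,125.5,-61.5,90,0,0,0,0,125.5,-61.5,130,0,0,0,0,125.5,-61.5,149,0,0,0,0,125.5,-61.5,151.5,0,0,0,0,125.5,-61.5,151.5,0,0,0,0]
}}

```text
time_s: 20.52
tcp_pos: [482.2, 3.7, 74.7]
tcp_rot: [-0.0, 1.0, 0.0, -0.0]
ft_force: [1.2, 0.6, 0.3]
grip_width: 1.003
gripper_force: 0.0
```

Emit:
{"op": "move_arm", "data": {
  "steps": [0,0,0,0,0,0,255,0,0,0,0,0,0,255,0,0,0,0,0,0,255,0,0,0,0,0,0,255,0,0,0,0,0,0,255,0,0,0,0,0,0,255,0,0,0,0,0,0,255,0,0,0,0,0,0,255,0,0,0,0,0,0,255],
  "force": 40
}}

```text
time_s: 21.65
tcp_pos: [481.9, 3.8, 75.0]
tcp_rot: [-0.0, 1.0, -0.0, 0.0]
ft_force: [-0.5, 1.5, 5.1]
grip_width: 0.648
gripper_force: 40.0
```

Emit:
{"op": "move_arm", "data": {
  "steps": [0,0,-10,0,0,0,255,0,0,-30,0,0,0,255,0,0,-80,0,0,0,255,0,0,-130,0,0,0,255,10,-50,-150,0,0,0,255,20,-100,-150,0,0,0,255,40,-150,-150,0,0,0,255,50,-200,-150,0,0,0,255,50,-250,-150,0,0,0,255,50,-280,-150,0,0,0,255,50,-280,-150,0,0,0,255,50,-280,-150,0,0,0,255]
}}

```text
time_s: 23.15
tcp_pos: [431.7, -275.5, 224.6]
tcp_rot: [-0.0, 1.0, 0.0, -0.0]
ft_force: [-0.3, -0.2, -3.9]
grip_width: 0.65
gripper_force: 40.0
```

```bash
python3 - <<'E'
from h import *
s=monitor.read_state();p=s["tcp_pos"];print(p,s["grip_width"],s["ft_force"])
a,_,W=cam("wrist"); save("w8",a)
rect(W,459,-277,68)
V=W-p; m=(np.abs(V[...,1])<32)&(np.abs(V[...,0])<40)&(V[...,2]>-95)&(V[...,2]<-45); q=V[m]
for z in range(-88,-45,3):
    t=q[np.abs(q[:,2]-z)<1.5]
    if len(t)>5: print(z,len(t),t.min(0).round(1),t.max(0).round(1))
rel(459.2,-277,16,np.pi/2)
E
```

```text
[ 431.66905372 -275.49511256  224.57195799] 0.6503985628986203 [-0.26849287 -0.16832308 -3.91576856]
rect 3221 [ 442.5 -277.6   10.9] ((459.220458984375, -278.4480285644531), (92.11412811279297, 92.62602233886719), 76.92046356201172)
-76 30 [-28.9 -13.1 -76. ] [ 14.6  16.4 -74.5]
-73 295 [-30.2 -27.6 -74.4] [ 14.3  23.4 -71.5]
-70 363 [-30.3 -27.9 -71.5] [ 14.4  24.3 -68.5]
-67 397 [-30.1 -31.8 -68.5] [ 14.6  27.9 -65.5]
-64 466 [-30.1 -32.  -65.5] [ 14.7  32.  -62.5]
-61 466 [-30.2 -31.8 -62.5] [ 14.6  31.9 -59.5]
-58 527 [-30.3 -32.  -59.5] [ 14.8  31.9 -56.5]
-55 792 [-30.1 -31.9 -56.5] [ 23.   31.9 -53.5]
-52 7247 [-30.2 -31.9 -53.5] [ 23.2  31.9 -50.5]
-49 152 [-25.7 -31.9 -50.5] [ 17.2  31.8 -47.5]
-46 168 [-10.  -31.9 -47.5] [  8.8  31.8 -45. ]
shift [-27.5  -1.8 144.7] turn [ 0.001 -0.001  0.001] q6 -2.37 yaw now 1.572 t 23.2
```

View pics/w8.png

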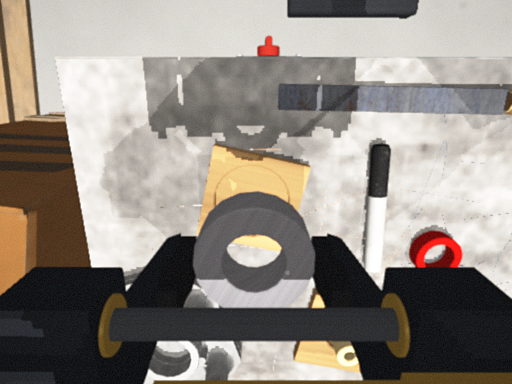

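Collar held level at (255,255), above the nest_large recess at (250,185).

Emit:
{"op": "move_arm", "data": {
  "steps": [-28.5,-2.3,40,0,0,0,255,-28.5,-2.3,85,0,0,0,255,-28.5,-2.3,115,0,0,0,255,-28.5,-2.3,130,0,0,0,255,-28.5,-2.3,137,0,0,0,255,-28.5,-2.3,141,0,0,0,255,-28.5,-2.3,143,0,0,0,255,-28.5,-2.3,143,0,0,0,255,-28.5,-2.3,143,0,0,0,255]
}}

```text
time_s: 24.32
tcp_pos: [460.5, -278.7, 82.1]
tcp_rot: [-0.0, 1.0, -0.0, 0.0]
ft_force: [0.2, 0.7, -3.5]
grip_width: 0.646
gripper_force: 40.0
```

Emit:
{"op": "move_arm", "data": {
  "steps": [0,0,0,0,0,0,50,0,0,0,0,0,0,40,0,0,0,0,0,0,20,0,0,0,0,0,0,0,0,0,-10,0,0,0,0,0,0,-50,0,0,0,0,0,0,-110,0,0,0,0,40,0,-150,0,0,0,0,40,0,-150,0,0,0,0,40,0,-150,0,0,0,0]
}}

```text
time_s: 25.58
tcp_pos: [420.5, -278.4, 231.4]
tcp_rot: [0.0, 1.0, 0.0, -0.0]
ft_force: [-0.5, 0.3, 0.2]
grip_width: 1.0
gripper_force: 0.0
```

```bash
python3 - <<'E'
from h import *
a,_,W=cam("wrist"); save("w9",a)
rect(W,459,-278,68);topc(W,459.2,-278.4,36,19,42)
m=(np.hypot(W[...,0]-459.2,W[...,1]+278.4)<36)&(W[...,2]>25)&(W[...,2]<40);q=W[m]
A=np.c_[q[:,:2]-q[:,:2].mean(0),np.ones(len(q))];print("plane",np.linalg.lstsq(A,q[:,2],rcond=None)[0])
b,_,W2=cam("side"); save("s9",b[130:330,150:350].repeat(3,0).repeat(3,1)); print(monitor.read_state()["time_s"])
E
```

```text
rect 4465 [ 455.2 -278.3   11. ] ((459.4444274902344, -278.3704833984375), (92.32611083984375, 93.00994873046875), 77.0461196899414)
circ 2206 [ 457.4 -279.5   28.2] ((459.3671875, -279.6121826171875), 28.92276382446289)
plane [ 4.24989141e-03 -6.10721023e-04  2.87136434e+01]
25.675
```

View pics/s9.png

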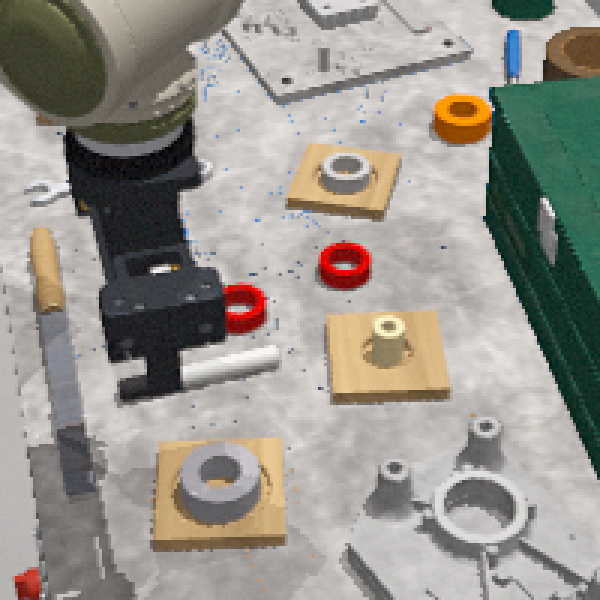

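The side view shows the collar (220,482), narrow bush (388,340) and wide bush (347,172) each down in its recess, and the gripper clear. The gauge was already checked in the trough.

```bash
python3 -c "
from plant import manip; print(manip.sign_off())"
```

```text
the job is handed in; nothing more can be done
None
```

The three parts stand in their matching nests and the plug gauge lies flat in the trough, all let go and measured within about 2 mm of centre; I handed the job in at about 26 s, and sign-off returned no verdict.

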